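Set the lamp knob and hold a glass cell in the photometer beam

ROBOT

A 6-joint arm with a two-finger parallel gripper is mounted at the origin on the work surface. World frame = base frame: x ahead of the robot, y to its left, z up, the work surface at z = 0. Lengths are in m, angles in rad, forces in N, time in s.
With the tool pointing down it reaches from about 0.3 to 0.775 m from the base axis. Payload 14.6 kg.
Tool frame: the origin (TCP) lies midway between the tips of the shut fingers; the grasp point (between the pads) lies 19 mm behind it; z points along the fingers, y is the direction in which the jaws open and shut (so a half turn about z gives the same grasp; the last joint's range is limited). The gripper opens to 85 mm and grips with 20 to 120 N. Pads are 22 mm wide; open, the fingers measure 114 mm over their backs; the gripper's body (76 mm by 85 mm) begins 54 mm behind the grasp point. The pads swing forward as they close: fully open they stand 13 mm farther back than shut.
Start: joints at [-1.345, 0.3, 1.521, -0, 1.321, -0.067], TCP at [0.159, -0.527, 0.231] pointing down, gripper open.
Joint ranges: [-3.03, 3.03], [-0.79, 2.21], [0.23, 2.52], [-1.04, 4.18], [0, 3.07], [-2.55, 2.55]. Speed limits (rad/s): [2.22, 2.22, 2.57, 3.14, 3.14, 3.14].

INTERFACE

Orientations are given as a unit quaternion [w, x, y, z].
In Python, from cell import ctrl, imaging, spotter gives the robot as it stands.
- The arm moves only by the tool step_arm, never from a script. Its argument "commands" is a list of rows, each a list of 7 numbers: the turn, a rotation vector about the tool's x, y, z each as a share of 0.08 rad, from -1 to 1, then the shift along the tool's x, y, z each as a share of 0.03 m, from -1 to 1, then the closure in counts, from 0 (fully open) to 255 (shut). In form: [[rx, ry, rz, tx, ty, tz, jaw], ...]. A call has 1 to 12 rows; each row shifts and turns the commanded pose from where the row before left it, along the tool's axes as they then stand; what a row does not reach is not made up. A row lasts 1/12 s, in which the tool goes at most 41.7 mm and 7.16 degrees, less where a joint would pass 70% of its speed; a pose out of reach is approached as far as the arm can. A call with a number of a shift or a turn outside -1 to 1 is refused whole. A call with a gripper value outside its range is refused whole. The fingers move at their own pace and stop on an object; "newtons" is the grip in N (left out, the last holds). Time passes only in rows, so rows that do not move let the fingers close. It gives the time, the measured TCP pose, the force and the opening at its end, in the units of the state.
- ctrl.get_state(): the state, without advancing time (a new reading comes with each control period).
- imaging.snapshot(name): name is "scene" or "top"; returns a dict with "frame" (480x640x3 uint8, red, green, blue), "fovy" (degrees; the focal length in pixels is half the picture's height over the tangent of half this angle, whatever the lens; pixels are square), "cx", "cy" (the principal point, pixels), "dist_coeffs" ([k1, k2, p1, p2, k3] as OpenCV has them; the pictures are not rectified), "origin" and "attitude" of the camera in the world. Camera axes: x right, y up, looking along -z (the intrinsics and any distortion apply to the point x, -y, -z); pixel columns grow to the right and rows downward; lengths in m; the calibration is good to about 2 mm. A picture is of the moment at which its call begins. There is no depth.
- ctrl.hand_in(): hands the job in, once; it reports no verdict.
Trained networks look in a picture, given as the dict that the camera call returned (one of the last four; its "shot" number tells which), for a name from the list of things; names that differ only in an ending like _2 or _b are one class to them, and where a whole thing is asked for, a point or a joint stands for the part that bears it (a point fixed in the world has none). Each returns a list of dicts, best first, with "score" (0 to 1); they miss things now and then, are a little off and sometimes report something else, mostly with a low value. They report only what shows in the picture. A call takes as long as a camera call. They do not tell look-alikes from the thing itself.
- spotter.regions_of(target, picture): "region" (480x640 bool, what is visible of it) and "bbox" ([left, top, right, bottom] in pixels, round what is visible of it).
The state is a dict: "clock": time; "joint_pos": joint angles; "dq": joint speeds; "tau": joint torques, N m; "tcp_pos": TCP position; "ee_rot": TCP orientation; "wrist_force": force on the tool from outside, world axes, zero at the start; "torque": the same for the moment, N m; "opening": finger opening in m.
Only numpy, scipy, OpenCV 4.12 (cv2) and the standard library are available. Lean on these libraries where they do the work, as an engineer would, in place of code of your own. Each camera call takes 0.05 s, during which the arm holds its last target. There are 200 camera calls.

TASK

On the open photometer, turn the knob on the lamp housing until its white pointer line meets the black index line. Then take the tall stoppered glass cell out of its rack, touching it only on its two broad frosted faces, and hold it upright in the middle of the gap between lamp and detector, so that the beam runs straight through the centres of its two clear windows and the cell touches nothing but the fingers. Finish while still holding it there; leave the two short cells, the beaker and the jar where they are.

Things in the scene. Friction and masses are not known exactly. Their poses are not given: they have to be found in the camera images.
- photometer: Fixed instrument, place and yaw vary. Origin on the bench under the middle of the gap; x to its back, y from detector to lamp (the beam's line). Base plate 110 (x) x 12 mm high, y -132 to 164 mm. White lamp housing 92 mm (x), y 62 to 152 mm, top at 130 mm. Grey detector housing 80 mm (x), y -122 to -62 mm, top at 125 mm. Round black barrels, radius 18 mm, narrow the gap to y -50..50 mm.
- beam_mid (a point): Point on the beam axis (also the barrels' axis) in the middle of the 100 mm gap, 100 mm above the bench, axes as the photometer's. Only air is there; nothing to rest a cell on.
- knob (a joint): Angle (rad) of the knob on the lamp housing's top, at photometer x 0, y 107 mm; vertical axis, grows clockwise from above. At 0 the pointer points to the photometer's -x (front), at 1.571 to its +y (away from the gap), where the black index line lies beyond the knob's rim: the value to set. Starts at 0.2 to 0.9, stops at 0 and 2.8; friction 0.03 N m, stays where left.
- knob_grip (a point): On the knob's axis at the height to grip, 158 mm above the bench; turns with the knob, its -x is the pointer direction. Black disc of radius 24 mm (132 to 140 mm above the bench) with an upright grip bar 42 mm long (point x), 14 mm thick (point y), top at 170 mm; a white line on the bar's top runs from the axis to the pointer end.
- rack: Fixed dark steel block 168 (x) x 50 (y) x 22 mm high, origin under its centre. Three slots in a row at x = -52, 0 and 52 mm, each 36.5 (x) x 18.5 mm (y), 12 mm deep (floor 10 mm above the bench). Place and yaw vary, left or right of the photometer.
- cell: The cell to hold: 34 (x) x 16 (y) x 52 mm high plus a white stopper, 40 to 75 g, the only tall one, loose in any one slot: 40 mm stand free above the rack. Origin at the centre of its underside, z up, x through its two clear windows (the light's way). The broad faces towards +y and -y, 16 mm apart, 34 mm wide, are frosted: grip these.
- cell_mid (a point): Centre of the cell, 26 mm above its underside, axes as the cell's; the beam should pass here.
- cell_win_a: Clear window at the cell's -x end, 11 mm wide, 48 mm high, standing 1 to 2 mm proud of the glass body; fingers must not touch it.
- cell_win_b: Clear window at the cell's +x end, the same.
- cell_stopper: White stopper on the cell, 28 x 10.5 x 5 mm, from 52 to 57 mm above the cell's underside; fingers must not touch it.
- short_a: Short cell, not wanted: same 34 x 16 mm plan as the tall one but only 32 mm high and without stopper, standing loose in another slot (20 mm stand free). Origin at the centre of its underside.
- short_b: Second short cell, the same, in the remaining slot.
- beaker: Loose empty beaker, 60 mm wide, 70 mm high, on the bench beyond the work area. Origin at the centre of its underside. Leave it.
- jar: Loose amber jar, 60 mm wide, 85 mm high, on the bench beyond the work area. Origin at the centre of its underside. Leave it.
Things that resemble listed ones, but are neither listed nor needed, are in the scene too. What is shaped like the cell but red is not meant. There is more than one size of the rack; the job needs the larger.

How it is judged:
On the way, in this order (a step that is already met when the one before it is completed fails the run):
1. the knob is turned to the index line (value of joint knob between 1.451 and 1.691 rad and velocity of joint knob between -0.1 and 0.1 rad/s), for 0.3 s.
2. the tall cell is lifted out of the rack in the fingers (z of cell in the frame of rack above 0.03 m and contact force between the fingers and cell above 0.5 N and contact force between cell and rack below 0.05 N), for 0.2 s.
At the end, for the whole second after the job is handed in: Still held in the fingers, at rest, clear of the photometer: cell centre within 6 mm sideways and 12 mm in height of the beam axis, within 20 mm of the gap's middle; windows square to the beam and cell upright within 0.15 rad; knob within 0.12 rad of the index (1.571) (x of cell_mid in the frame of beam_mid between -0.006 and 0.006 m and y of cell_mid in the frame of beam_mid between -0.02 and 0.02 m and z of cell_mid in the frame of beam_mid between -0.012 and 0.012 m and angle between the x axis of cell and the y axis of photometer, either way round below 0.15 rad and angle between cell's own z axis and vertical below 0.15 rad and contact force between the fingers and cell above 0.5 N and contact force between cell and photometer below 0.05 N and linear speed of cell below 0.02 m/s and value of joint knob between 1.451 and 1.691 rad); the arm keeps its last pose, push and grip.
It fails at once if the fingers touch a clear window or the stopper of the tall cell (contact force between the fingers and cell_win_a above 0.5 N or contact force between the fingers and cell_win_b above 0.5 N or contact force between the fingers and cell_stopper above 0.5 N).
It fails at once if a short cell is taken out or shifted by more than 15 mm (distance of any of short_a, short_b from where it was at the start of the episode above 0.015 m).
It fails at once if the beaker or the jar is shifted by more than 20 mm (distance of any of beaker, jar from where it was at the start of the episode above 0.02 m).
It also fails if it takes over 50 s, if anything falls off the work surface, if the arm or the gripper's body presses on something with over 40 N, if the wrist force passes 120 N, or if a joint passes its speed limit or range.

## Working session

There is one attempt and no reset: what is moved stays moved. The work goes in short steps, Python scripts to look and compute and a tool call to move; the robot and the scene stay as the last step left them, time stands still between calls to the robot, and variables do not carry over. Pictures are saved under pics/ and viewed, about 8 in all and at most 12, crops included, and the job is handed in when it is done.

Besides the shell and the picture viewer there is one more tool, called by a JSON object that holds its "method" and its "body". step_arm: Moves the arm, as the interface text tells. Its arguments: {"type":"object","properties":{"commands":{"type":"array"},"newtons":{"type":"number"}},"required":["commands"]}

```bash
mkdir -p pics; ls; cat > h.py <<'E'
import numpy as np, cv2
from scipy.spatial.transform import Rotation as R
from cell import ctrl, imaging, spotter
def cam(s):
    f=240/np.tan(np.radians(s['fovy'])/2)
    K=np.array([[f,0,s['cx']],[0,f,s['cy']],[0,0,1.]])
    a=np.array(s['attitude'],float)
    M=a if a.shape==(3,3) else R.from_quat(np.r_[a[1:],a[0]]).as_matrix()
    return K,np.array(s['dist_coeffs'],float),np.array(s['origin'],float),M
def ray(s,uv,z):
    K,d,o,M=cam(s)
    p=cv2.undistortPoints(np.array(uv,float).reshape(-1,1,2),K,d).reshape(-1,2)
    v=np.c_[p[:,0],-p[:,1],-np.ones(len(p))]@M.T
    return o+v*((z-o[2])/v[:,2])[:,None]
def proj(s,P):
    K,d,o,M=cam(s)
    q=(np.array(P,float).reshape(-1,3)-o)@M
    q=q*[1,-1,-1]
    return cv2.projectPoints(q,np.zeros(3),np.zeros(3),K,d)[0].reshape(-1,2)
def save(n,im): cv2.imwrite('pics/'+n+'.png',im[...,::-1])
E
python3 - <<'E'
from h import *
for n in('scene','top'):
    s=imaging.snapshot(n); save(n+'0',s['frame']); print(n,{k:v for k,v in s.items() if k!='frame'})
    for t in('photometer','knob','rack','cell','short_a','beaker','jar','cell_stopper'):
        for r in spotter.regions_of(t,s)[:4]:
            m=r['region'];ys,xs=np.nonzero(m);print(t,round(r['score'],2),r['bbox'],xs.mean().round(1),ys.mean().round(1),len(xs))
print(ctrl.get_state())
E
```

```text
pics
scene {'fovy': 42.05586882881464, 'cx': 319.21915844880584, 'cy': 238.1707658355347, 'dist_coeffs': array([-0.15532484,  0.        ,  0.        ,  0.        ,  0.        ]), 'origin': array([ 1.38329546, -0.65326499,  0.85251872]), 'attitude': array([0.81774428, 0.41342146, 0.18885079, 0.35314639]), 'shot': 1}
photometer 0.61 [267.5, 139.2, 373.8, 255.6] 325.4 201.0 6646
knob 0.69 [335.3, 137.3, 354.6, 161.3] 345.7 150.8 303
rack 0.9 [132.9, 274.9, 184.2, 319.1] 158.7 297.1 963
rack 0.78 [157.2, 295.6, 244.8, 350.5] 201.7 324.2 1505
cell 0.67 [236.0, 308.5, 258.6, 336.5] 247.3 321.7 524
cell 0.62 [189.8, 293.7, 213.4, 318.7] 201.3 307.8 400
short_a 0.79 [168.7, 318.7, 191.1, 335.0] 180.3 325.3 275
short_a 0.62 [211.8, 294.1, 231.6, 309.3] 222.0 299.3 225
jar 0.8 [313.0, 290.9, 343.2, 345.4] 327.4 319.0 1434
jar 0.45 [272.7, 137.0, 377.3, 256.4] 325.5 201.5 6499
jar 0.22 [211.3, 289.5, 231.8, 308.7] 222.5 299.1 244
cell_stopper 0.48 [238.3, 308.2, 252.9, 315.2] 245.9 310.9 76
cell_stopper 0.42 [198.1, 294.1, 207.1, 304.5] 199.3 299.4 55
cell_stopper 0.27 [191.9, 295.0, 212.4, 321
[... 937 characters left out ...]
, 431.3, 221.2] 425.1 218.2 29
{'clock': 0.9, 'joint_pos': array([-1.34459205e+00,  2.99900691e-01,  1.52098828e+00, -1.64612532e-05,
        1.32070006e+00, -6.66189804e-02]), 'dq': array([-0.00079213,  0.00050512, -0.00106636, -0.00055901, -0.00176063,
       -0.00035501]), 'tau': array([-3.46957422e-03, -5.43353283e+01, -3.61981130e+01, -1.95391276e-04,
        6.28356956e-04, -7.15918791e-07]), 'tcp_pos': array([ 0.15874332, -0.52658787,  0.23128516]), 'ee_rot': array([ 2.44057016e-06,  9.89300653e-01,  1.45891118e-01, -7.80486409e-06]), 'wrist_force': array([ 0.70675841, -0.29506543, -0.22450826]), 'torque': array([-0.04884816, -0.00376136, -0.02809006]), 'opening': 0.08541060234943434}
```

View pics/top0.png

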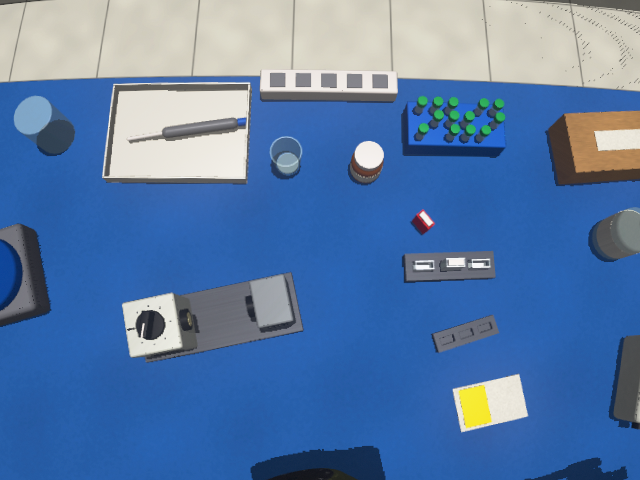

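```bash
python3 - <<'E'
import cv2
a=cv2.imread('pics/scene0.png');b=cv2.imread('pics/top0.png')
A=cv2.resize(a[260:360,120:270],(800,533),interpolation=cv2.INTER_CUBIC)
cv2.imwrite('pics/c1.png',A)
k=cv2.resize(b[265:370,115:305],(796,440),interpolation=cv2.INTER_CUBIC)
cv2.imwrite('pics/c2.png',k)
E
```

```text
(no output)
```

View pics/c1.png

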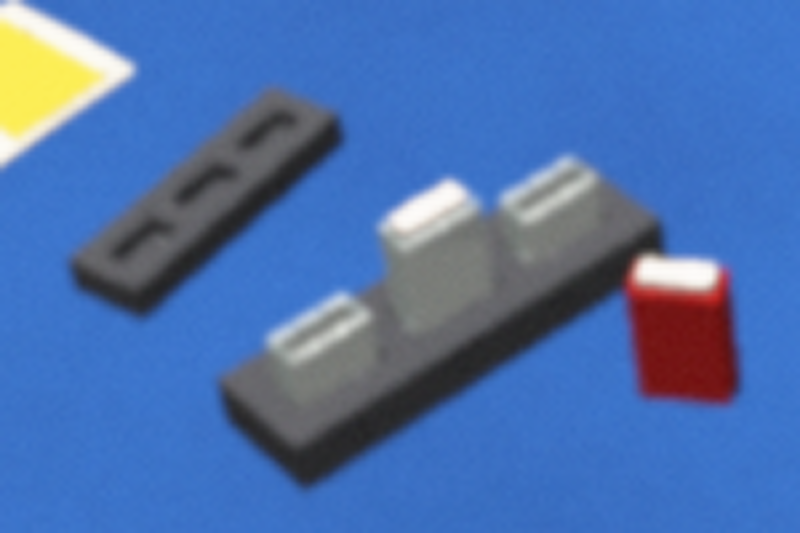

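View pics/c2.png

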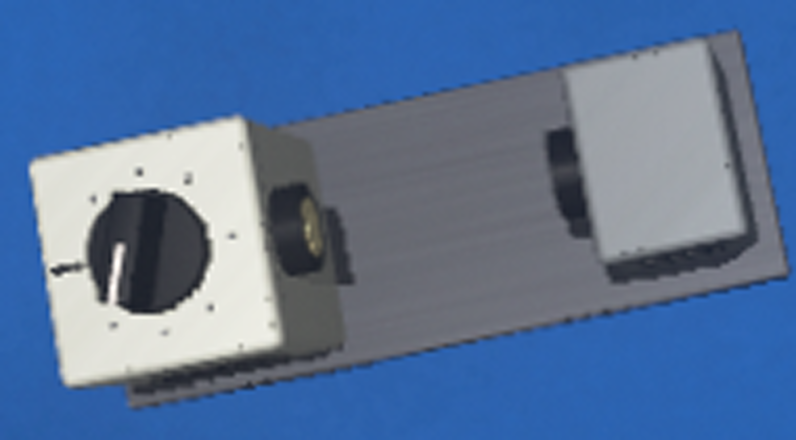

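The tall cell stands in the middle slot of the larger rack. In the scene crop its white stopper is at about (430,205), and the red look-alike and the small rack stand apart from it. In c2, the lamp top corners are (31,160), (243,117), (283,345) and (66,387). The pointer runs from (122,243) to (113,303), and the index line is at (65,268).

```bash
cat > fit.py <<'E'
from h import *
from scipy.optimize import least_squares
def T(p,L):
    L=np.array(L,float);c,s=np.cos(p[2]),np.sin(p[2])
    return np.c_[p[0]+c*L[:,0]-s*L[:,1],p[1]+s*L[:,0]+c*L[:,1],L[:,2]]
def fit(s,L,uv,p0):
    r=least_squares(lambda p:(proj(s,T(p,L))-uv).ravel(),p0,loss='soft_l1')
    return r.x,np.abs(r.fun).reshape(-1,2).round(1)
E
python3 - <<'E'
from fit import *
s=imaging.snapshot('top')
k=190/796
uv=np.array([(31,160),(243,117),(283,345),(66,387),(563,70),(710,38),(750,236),(603,263),(738,30),(788,272)])*k+[115-.4,265-.4]
L=[(.046,.152,.13),(.046,.062,.13),(-.046,.062,.13),(-.046,.152,.13),(.04,-.062,.125),(.04,-.122,.125),(-.04,-.122,.125),(-.04,-.062,.125),(.055,-.132,.012),(-.055,-.132,.012)]
p,e=fit(s,L,uv,[.25,.2,.1]);print('phot',p,e.tolist())
np.save('phot.npy',p)
kn=T(p,[(0,.107,.17)])[0]
q=ray(s,np.array([(122,243),(113,303),(62,268)])*k+[114.6,264.6],.17);print('knob axis',kn,'line',q)
print('knob proj crop',(proj(s,kn)-[114.6,264.6])/k)
d=q[1]-kn;print('pointer from axis',np.linalg.norm(d[:2]))
for d in(q[1]-q[0],q[1]-kn):
    a=np.arctan2(d[1],d[0]); print('knob angle', (np.pi+p[2]-a+np.pi)%(2*np.pi)-np.pi)
b=cv2.resize(s['frame'][240:295,395:505],(800,400),interpolation=cv2.INTER_CUBIC);save('c3',b)
# undistort check scene
s2=imaging.snapshot('scene')
f=s2['frame'].copy()
for u in proj(s2,T(p,L)): cv2.circle(f,tuple(int(v) for v in u.round()),1,(255,0,0),-1)
save('c4',cv2.resize(f[125:265,250:400],(640,600)))
E
```

```text
phot [0.46549837 0.18527016 0.22428212] [[1.2, 0.3], [0.7, 0.9], [0.7, 0.5], [0.9, 1.0], [0.7, 1.1], [0.1, 0.9], [0.4, 0.1], [0.9, 1.1], [0.7, 0.1], [1.0, 0.9]]
knob axis [0.44170088 0.28959024 0.17      ] line [[0.44357625 0.28966176 0.17      ]
 [0.42134808 0.2918074  0.17      ]
 [0.43358037 0.31220335 0.17      ]]
knob proj crop [[121.89291675 248.07235463]]
pointer from axis 0.020473201797618596
knob angle 0.32051221325901524
knob angle 0.33279078148110974
```

View pics/c3.png

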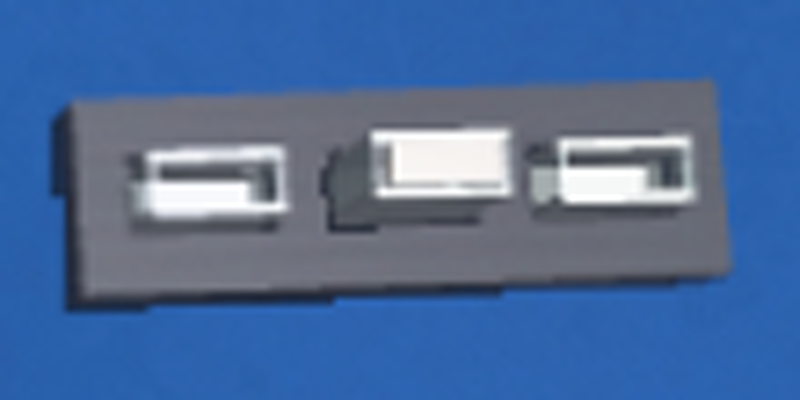

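View pics/c4.png

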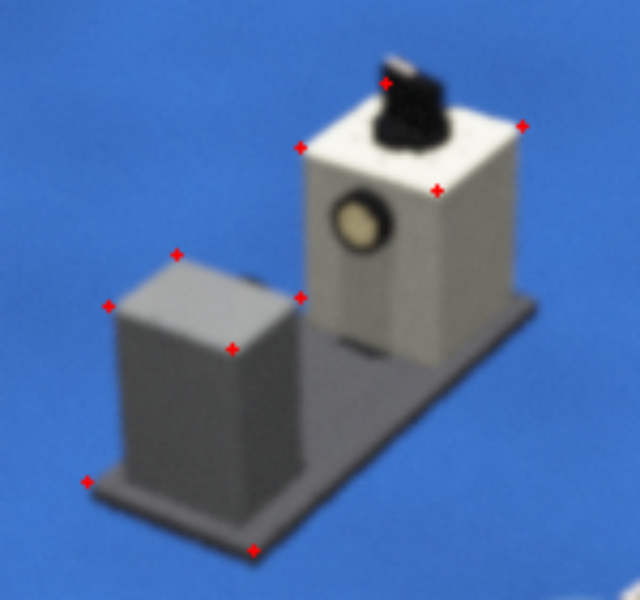

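```bash
python3 - <<'E'
from fit import *
t=imaging.snapshot('top');s=imaging.snapshot('scene')
k=190/796
uvt=np.array([(31,160),(243,117),(283,345),(66,387),(563,70),(710,38),(750,236),(603,263),(738,30),(788,272)])*k+[114.6,264.6]
L=[(.046,.152,.13),(.046,.062,.13),(-.046,.062,.13),(-.046,.152,.13),(.04,-.062,.125),(.04,-.122,.125),(-.04,-.122,.125),(-.04,-.062,.125),(.055,-.132,.012),(-.055,-.132,.012)]
p0=np.load('phot.npy')
meas=np.array([(303,147),(438,188),(521,126),(178,258),(113,310),(237,352),(301,302),(92,492),(258,562)])
pc=(proj(s,T(p0,L))-[250,125])*[640/150,600/140]; print('pred',pc.round().tolist())
idx=[np.argmin(np.linalg.norm(pc-m,axis=1)) for m in meas];print(idx)
uvs=meas/[640/150,600/140]+[249.6,124.6]
Ls=[L[i] for i in idx]
def joint(La,ua,Lb,ub,p0):
    fa=lambda p:(proj(t,T(p,La))-ua).ravel(); fb=lambda p:(proj(s,T(p,Lb))-ub).ravel()
    r=least_squares(lambda p:np.r_[fa(p),fb(p)],p0,loss='soft_l1'); r2=least_squares(fb,r.x)
    n=len(ua); print('joint',r.x,'sceneonly',r2.x);print(r.fun.reshape(-1,2).round(1).tolist());return r.x
p=joint(L,uvt,Ls,uvs,p0);np.save('phot.npy',p)
# rack
k=110/800
ut=np.array([(72,100),(713,80),(732,272),(85,295),(370,130),(510,130),(513,197),(375,197)])*k+[394.6,239.6]
Lr=[(-.084,.025,.022),(.084,.025,.022),(.084,-.025,.022),(-.084,-.025,.022),(-.017,.008,.062),(.017,.008,.062),(.017,-.008,.062),(-.017,-.008,.062)]
pr,e=fit(t,Lr,ut,[.5,-.2,-1.57]);print('rack top',pr,e.tolist())
pc4=fit(t,Lr[:4],ut[:4],pr);print('rack only',pc4[0]);print('cell only',fit(t,Lr[4:],ut[4:],pr))
cs=(proj(s,T(pr,Lr))-[119.6,259.6])*5.333;print('scene crop pred',cs.round().tolist())
ms=np.array([(221,385),(306,448),(660,240),(380,230),(490,203)]);ii=[np.argmin(np.linalg.norm(cs-m,axis=1)) for m in ms];print(ii)
pj=joint(Lr,ut,[Lr[i] for i in ii],ms/5.333+[119.6,259.6],pr);np.save('rack.npy',pj)
kn=T(p,[(0,.107,.17)])[0]
q=ray(t,np.array([(122,243),(113,303)])*190/796+[114.6,264.6],.17);d=q[1]-q[0]
print('knob',kn,'angle',(np.pi+p[2]-np.arctan2(d[1],d[0])+np.pi)%(2*np.pi)-np.pi,'beam',T(p,[(0,0,.1)]))
E
```

```text
pred [[520.0, 124.0], [436.0, 190.0], [297.0, 146.0], [384.0, 83.0], [299.0, 296.0], [232.0, 349.0], [106.0, 303.0], [175.0, 252.0], [251.0, 550.0], [85.0, 482.0]]
[np.int64(2), np.int64(1), np.int64(0), np.int64(7), np.int64(6), np.int64(5), np.int64(4), np.int64(9), np.int64(8)]
joint [0.46609137 0.18534941 0.2283074 ] sceneonly [0.46858165 0.18375772 0.23754914]
[[-1.3, -0.3], [0.6, -1.1], [0.8, 0.3], [-0.8, 1.0], [-0.9, -1.5], [-0.1, -1.6], [0.4, -0.8], [-0.9, 0.6], [0.5, -0.7], [1.0, 0.2], [-0.9, 0.2], [0.2, 0.8], [0.1, -0.2], [-0.1, -0.8], [-1.0, -1.0], [-0.3, -0.1], [0.4, -1.0], [-1.0, -1.8], [-0.8, -2.4]]
rack top [ 0.56262118 -0.2241952  -1.52812512] [[0.1, 0.1], [0.3, 0.0], [0.1, 0.1], [0.3, 0.1], [0.3, 0.4], [0.3, 0.2], [0.0, 0.5], [0.2, 0.1]]
rack only [ 0.56266262 -0.2243059  -1.52669938]
cell only (array([ 0.56257587, -0.2241027 , -1.55757287]), array([[0.4, 0.2],
       [0.2, 0.1],
       [0.2, 0.2],
       [0. , 0.1]]))
scene crop pred [[661.0, 219.0], [294.0, 448.0], [215.0, 378.0], [578.0, 159.0], [479.0, 203.0], [403.0, 249.0], [377.0, 228.0], [452.0, 183.0]]
[np.int64(2), np.int64(1), np.int64(0), np.int64(6), np.int64(4)]
joint [ 0.56316652 -0.22391637 -1.52279341] sceneonly [ 0.5668703  -0.22409083 -1.53462198]
[[-0.3, -0.1], [0.0, -0.6], [-0.2, -0.4], [-0.4, 0.0], [0.1, 0.2], [-0.5, -0.5], [-0.2, -0.8], [0.1, -0.1], [-0.9, -1.1], [-1.8, 0.2], [0.4, -4.0], [-0.4, -0.3], [-1.9, 0.1]]
knob [0.44187415 0.28957285 0.17      ] angle 0.3245374948158908 beam [[0.46609137 0.18534941 0.1       ]]
```

{"method": "step_arm", "body": {"commands": [[0,0,0,0.86,-0.54,0,0],[0,0,0,0.86,-0.54,0,0],[0,0,0,0.86,-0.54,0,0],[0,0,0,0.86,-0.54,0,0],[0,0,0,0.86,-0.54,0,0],[0,0,0,0.86,-0.54,0,0],[0,0,0,0.86,-0.54,0,0],[0,0,0,0.86,-0.54,0,0],[0,0,0,0.86,-0.54,0,0],[0,0,0,0.86,-0.54,0,0],[0,0,0,0.86,-0.54,0,0],[0,0,0,0.86,-0.54,0,0]]}}

```text
clock: 2.1
tcp_pos: [0.3999, -0.2498, 0.2315]
ee_rot: [0.0, 0.989, 0.146, 0.0]
wrist_force: [-0.1, -1.3, -0.4]
opening: 0.0854
```

{"method": "step_arm", "body": {"commands": [[0,0,0,0.36,-0.93,0,0],[0,0,0,0.36,-0.93,0,0],[0,0,0,0.36,-0.93,0,0],[0,0,0,0.36,-0.93,0,0],[0,0,0,0.36,-0.93,0,0],[0,0,0,0.36,-0.93,0,0],[0,0,0,0.36,-0.93,0,0],[0,0,0,0.36,-0.93,0,0],[0,0,0,0.36,-0.93,0,0],[0,0,0,0.36,-0.93,0,0],[0,0,0,0.36,-0.93,0,0],[0,0,0,0.36,-0.93,0,0]]}}

```text
clock: 3.1
tcp_pos: [0.4264, 0.1084, 0.2315]
ee_rot: [0.0, 0.989, 0.146, 0.0]
wrist_force: [1.2, -0.1, -0.9]
opening: 0.0855
```

{"method": "step_arm", "body": {"commands": [[0,0,0,0.36,-0.93,0,0],[0,0,0,0.36,-0.93,0,0],[0,0,0,0.36,-0.93,0,0],[0,0,0,0.36,-0.93,0,0],[0,0,0,0.36,-0.93,0,0],[0,0,0,0.36,-0.93,0,0],[0,0,-1,0,0,0,0],[0,0,-1,0,0,0,0],[0,0,-1,0,0,0,0],[0,0,-1,0,0,0,0],[0,0,-1,0,0,0,0],[0,0,-1,0,0,0,0]]}}

```text
clock: 4.1
tcp_pos: [0.4402, 0.2859, 0.2313]
ee_rot: [-0.0, 0.926, 0.379, -0.0]
wrist_force: [0.5, 0.2, 0.0]
opening: 0.0853
```

{"method": "step_arm", "body": {"commands": [[0,0,-1,0,0,0,0],[0,0,-1,0,0,0,0],[0,0,-1,0,0,0,0],[0,0,-1,0,0,0,0],[0,0,-1,0,0,0,0],[0,0,-1,0,0,0,0],[0,0,-1,0,0,0,0],[0,0,-1,0,0,0,0],[0,0,-1,0,0,0,0],[0,0,-1,0,0,0,0],[0,0,-1,0,0,0,0],[0,0,-1,0,0,0,0]]}}

```text
clock: 5.1
tcp_pos: [0.4402, 0.2858, 0.2313]
ee_rot: [0.0, 0.646, 0.763, 0.0]
wrist_force: [-0.4, -0.9, 0.2]
opening: 0.085
```

{"method": "step_arm", "body": {"commands": [[0,0,-1,0,0,0,0],[0,0,-1,0,0,0,0],[0,0,-1,0,0,0,0],[0,0,-1,0,0,0,0],[0,0,-1,0,0,0,0],[0,0,-1,0,0,0,0],[0,0,-1,0,0,0,0],[0,0,-1,0,0,0,0],[0,0,-1,0,0,0,0],[0,0,-1,0,0,0,0],[0,0,-1,0,0,0,0],[0,0,-1,0,0,0,0]]}}

```text
clock: 6.1
tcp_pos: [0.4402, 0.2858, 0.2313]
ee_rot: [0.0, 0.221, 0.975, 0.0]
wrist_force: [-0.4, 0.4, -0.1]
opening: 0.0855
```

```bash
cat >> fit.py <<'E'
def to(x,y,z,psi):
    s=ctrl.get_state();w=s['ee_rot'];M=R.from_quat(np.r_[w[1:],w[0]])
    G=R.from_euler('z',psi)*R.from_euler('x',np.pi)
    m=M.as_matrix();d=m.T@(np.array([x,y,z])-s['tcp_pos'])
    print('t',s['clock'],'tcp',s['tcp_pos'].round(4),'psi',np.arctan2(m[1,0],m[0,0]).round(4),'open',s['opening'],'F',s['wrist_force'].round(1))
    print('shift units',(d/.03).round(2),'turn units',((M.inv()*G).as_rotvec()/.08).round(2),'q',s['joint_pos'].round(2))
E
python3 -c "
from fit import *
to(.4419,.2896,.144,3.045)"
```

```text
t 6.1 tcp [0.4402 0.2858 0.2313] psi 2.6968 open 0.08550593261215063 F [-0.4  0.4 -0.1]
shift units [0.   0.14 2.91] turn units [ 0.    0.   -4.35] q [ 0.51  0.24  1.59 -0.    1.31 -0.62]
```

{"method": "step_arm", "body": {"commands": [[0,0,-0.87,0,0.14,0,0],[0,0,-0.87,0,0,0.2,0],[0,0,-0.87,0,0,0.5,0],[0,0,-0.87,0,0,0.5,0],[0,0,-0.87,0,0,0.5,0],[0,0,0,0,0,0.5,0],[0,0,0,0,0,0.5,0],[0,0,0,0,0,0.21,0],[0,0,0,0,0,0,0]], "newtons": 25}}

```text
clock: 6.85
tcp_pos: [0.4416, 0.2893, 0.1428]
ee_rot: [-0.001, 0.05, 0.999, -0.001]
wrist_force: [0.1, -0.7, 0.2]
opening: 0.0857
```

{"method": "step_arm", "body": {"commands": [[0,0,0,0,0,0,255],[0,0,0,0,0,0,255],[0,0,0,0,0,0,255],[0,0,0,0,0,0,255],[0,0,0,0,0,0,255],[0,0,0,0,0,0,255],[0,0,0,0,0,0,255],[0,0,0,0,0,0,255],[0,0,0,0,0,0,255]]}}

```text
clock: 7.6
tcp_pos: [0.4423, 0.2901, 0.1445]
ee_rot: [0.0, 0.05, 0.999, 0.001]
wrist_force: [-0.0, 5.7, 2.9]
opening: 0.0133
```

```bash
python3 -c "
from fit import *
to(.4419,.2896,.144,1.799)
s=imaging.snapshot('scene')
save('c5',cv2.resize(s['frame'][65:265,220:420],(600,600),interpolation=cv2.INTER_CUBIC))"
```

```text
t 7.6 tcp [0.4423 0.2901 0.1445] psi 3.0409 open 0.013348639094855178 F [-0.   5.7  2.9]
shift units [ 0.01 -0.02  0.01] turn units [ 0.02 -0.   15.52] q [ 0.51  0.34  1.68  0.    1.12 -0.96]
```

View pics/c5.png

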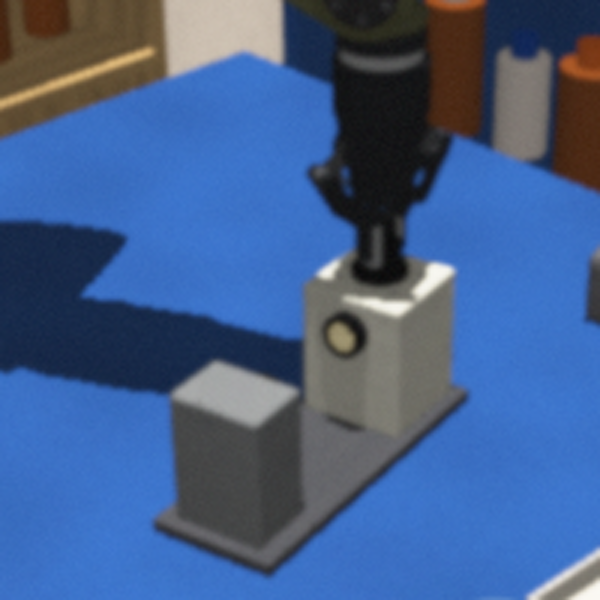

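The fingers hold the bar: the opening reads 13.3 mm against a 14 mm bar. Next I turn it clockwise.

{"method": "step_arm", "body": {"commands": [[0,0,0.5,0,0,0,255],[0,0,1,0,0,0,255],[0,0,1,0,0,0,255],[0,0,1,0,0,0,255],[0,0,1,0,0,0,255],[0,0,1,0,0,0,255],[0,0,1,0,0,0,255],[0,0,1,0,0,0,255],[0,0,1,0,0,0,255],[0,0,1,0,0,0,255],[0,0,1,0,0,0,255],[0,0,1,0,0,0,255]]}}

```text
clock: 8.65
tcp_pos: [0.4416, 0.2892, 0.1444]
ee_rot: [-0.0, 0.49, 0.872, -0.001]
wrist_force: [-7.8, -4.2, 8.1]
opening: 0.0131
```

{"method": "step_arm", "body": {"commands": [[0,0,1,0,0,0,255],[0,0,1,0,0,0,255],[0,0,1,0,0,0,255],[0,0,1,0,0,0,255],[0,0,0,0,0,0,255],[0,0,0,0,0,0,255],[0,0,0,0,0,0,255],[0,0,0,0,0,0,255],[0,0,0,0,0,0,255]]}}

```text
clock: 9.4
tcp_pos: [0.4412, 0.2891, 0.1444]
ee_rot: [-0.0, 0.621, 0.784, -0.001]
wrist_force: [-10.2, -5.3, 11.6]
opening: 0.0137
```

```bash
python3 -c "
from fit import *
to(.4419,.2896,.144,1.799)"
```

```text
t 9.4 tcp [0.4412 0.2891 0.1444] psi 1.8008 open 0.013702643745733113 F [-10.2  -5.3  11.6]
shift units [0.01 0.03 0.01] turn units [-0.03  0.01  0.02] q [ 0.51  0.34  1.68 -0.    1.12  0.28]
```

{"method": "step_arm", "body": {"commands": [[0,0,0,0,0,0,0],[0,0,0,0,0,0,0],[0,0,0,0,0,0,0],[0,0,0,0,0,0,0],[0,0,0,0,0,0,0],[0,0,0,0,0,0,0],[0,0,0,0,0,0,0],[0,0,0,0,0,-0.4,0],[0,0,0,0,0,-0.8,0],[0,0,0,0,0,-0.8,0],[0,0,0,0,0,-0.8,0],[0,0,0,-0.4,0,0,0]]}}

```text
clock: 10.4
tcp_pos: [0.4457, 0.2795, 0.2326]
ee_rot: [0.001, 0.621, 0.784, 0.003]
wrist_force: [-0.2, 0.4, 0.1]
opening: 0.0852
```

{"method": "step_arm", "body": {"commands": [[0,0,0,-0.97,0,0,0],[0,0,0,-0.97,0,0,0],[0,0,0,-0.97,0,0,0],[0,0,0,-0.97,0,0,0],[0,0,0,-0.97,0,0,0],[0,0,0,-0.97,0,0,0],[0,0,0,-0.97,0,0,0],[0,0,0,-0.97,0,0,0],[0,0,0,-0.97,0,0,0],[0,0,0,-0.97,0,0,0],[0,0,0,-0.97,0,0,0],[0,0,0,-0.97,0,0,0]]}}

```text
clock: 11.4
tcp_pos: [0.5244, -0.0637, 0.2278]
ee_rot: [-0.0, 0.621, 0.784, -0.0]
wrist_force: [0.5, -0.1, -0.2]
opening: 0.0854
```

{"method": "step_arm", "body": {"commands": [[0,0,0.6,-0.97,0,0,0],[0,0,0.6,-0.97,0,0,0],[0,0,0.6,-0.97,0,0,0],[0,0,0.5,-0.97,0,0,0],[0,0,0,-0.97,0,0,0],[0,0,0,0,0,0,0]]}}

```text
clock: 11.9
tcp_pos: [0.5435, -0.2103, 0.2272]
ee_rot: [-0.0, 0.692, 0.722, -0.0]
wrist_force: [-1.5, 0.7, 0.8]
opening: 0.0858
```

```bash
python3 -c "
from fit import *
print(np.load('rack.npy'))
to(.563,-.224,.095,1.617)
s=imaging.snapshot('top')
save('c6',cv2.resize(s['frame'][285:365,115:205],(675,600),interpolation=cv2.INTER_CUBIC))"
```

```text
[ 0.56316652 -0.22391637 -1.52279341]
t 11.9 tcp [ 0.5435 -0.2103  0.2272] psi 1.6131 open 0.08576282427195506 F [-1.5  0.7  0.8]
shift units [-0.48  0.63  4.41] turn units [-0.01  0.01 -0.05] q [-0.43  0.38  1.43 -0.    1.34 -0.47]
```

View pics/c6.png

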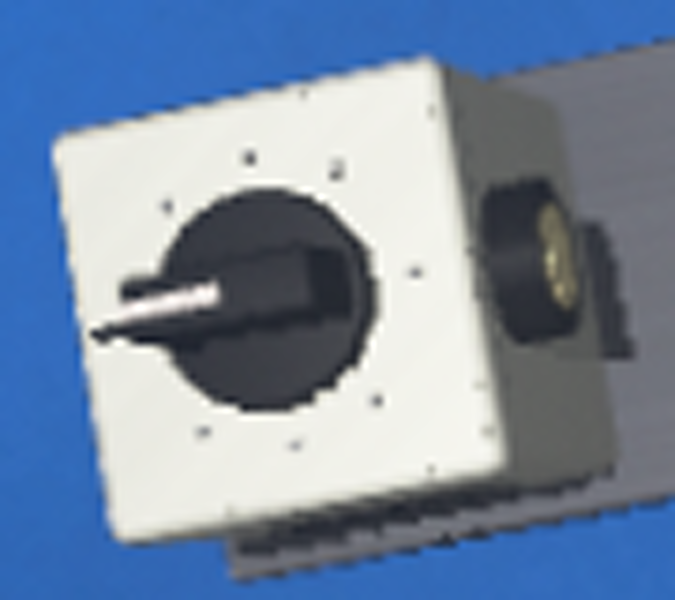

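The pointer now lines up with the index line and the housing edges: slope about 0.17 against 0.18–0.20, so within about 0.03 rad. Next, the cell.

{"method": "step_arm", "body": {"commands": [[0,0,0,-0.24,0.32,0.3,0],[0,0,0,-0.24,0.32,0.7,0],[0,0,0,0,0,0.8,0],[0,0,0,0,0,0.8,0],[0,0,0,0,0,0.8,0],[0,0,0,0,0,0.8,0],[0,0,0,0,0,0.8,0],[0,0,0,0,0,0.8,0],[0,0,0,0,0,0.5,0],[0,0,0,0,0,0.37,0],[0,0,0,0,0,0,0],[0,0,0,0,0,0,0]]}}

```text
clock: 12.95
tcp_pos: [0.564, -0.219, 0.0281]
ee_rot: [-0.0, 0.69, 0.723, 0.0]
wrist_force: [-0.3, -0.2, 1.9]
opening: 0.086
```

```bash
python3 -c "
from fit import *
to(.5633,-.224,.027,1.617)
s=imaging.snapshot('scene')
save('c7',cv2.resize(s['frame'][240:360,140:290],(750,600),interpolation=cv2.INTER_CUBIC))"
```

```text
t 12.95 tcp [ 0.564  -0.219   0.0281] psi 1.6173 open 0.08595546558399329 F [-0.3 -0.2  1.9]
shift units [-0.16 -0.03  0.04] turn units [-0. -0.  0.] q [-0.43  0.65  1.52  0.    0.97 -0.48]
```

View pics/c7.png

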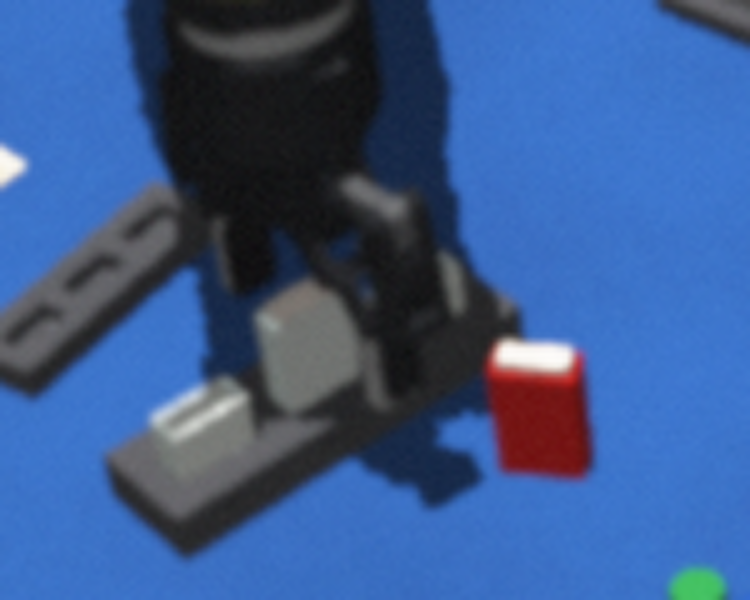

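{"method": "step_arm", "body": {"commands": [[0,0,0,-0.16,0,0,0],[0,0,0,0,0,0,255],[0,0,0,0,0,0,255],[0,0,0,0,0,0,255],[0,0,0,0,0,0,255],[0,0,0,0,0,0,255],[0,0,0,0,0,0,255],[0,0,0,0,0,0,255],[0,0,0,0,0,0,255],[0,0,0,0,0,0,255],[0,0,0,0,0,0,255]], "newtons": 30}}

```text
clock: 13.92
tcp_pos: [0.5632, -0.2242, 0.0279]
ee_rot: [-0.001, 0.691, 0.723, -0.001]
wrist_force: [-7.7, 0.8, 5.4]
opening: 0.016
```

```bash
python3 -c "
from fit import *
to(.5633,-.224,.2,1.617)"
```

```text
t 13.9167 tcp [ 0.5632 -0.2242  0.0279] psi 1.6168 open 0.015977760625201964 F [-7.7  0.8  5.4]
shift units [ 0.01 -0.01 -5.74] turn units [-0.03 -0.01 -0.  ] q [-0.44  0.65  1.51 -0.    0.98 -0.48]
```

{"method": "step_arm", "body": {"commands": [[0,0,0,0,0,-0.15,255],[0,0,0,0,0,-0.3,255],[0,0,0,0,0,-0.5,255],[0,0,0,0,0,-0.7,255],[0,0,0,0,0,-0.8,255],[0,0,0,0,0,-0.8,255],[0,0,0,0,0,-0.8,255],[0,0,0,0,0,-0.8,255],[0,0,0,0,0,-0.8,255],[0,0,0,0,0,-0.5,255],[0,0,0,0,0,-0.2,255],[0,0,0,0,0,0,255]]}}

```text
clock: 14.92
tcp_pos: [0.5646, -0.2243, 0.2202]
ee_rot: [0.001, 0.691, 0.723, 0.001]
wrist_force: [0.5, -0.1, -0.8]
opening: 0.0154
```

```bash
python3 -c "
from fit import *
to(.466,.185,.22,1.799)
s=imaging.snapshot('scene')
o=proj(s,[.5633,-.224,.2])[0].astype(int);x,y=o-[60,50];print(x,y)
save('c8',cv2.resize(s['frame'][y:y+120,x:x+150],(750,600),interpolation=cv2.INTER_CUBIC))"
```

```text
t 14.9167 tcp [ 0.5646 -0.2243  0.2202] psi 1.6169 open 0.015352607696306095 F [ 0.5 -0.1 -0.8]
shift units [13.78 -2.65 -0.02] turn units [ 0.03  0.02 -2.28] q [-0.44  0.44  1.36  0.    1.34 -0.48]
130 192
```

View pics/c8.png

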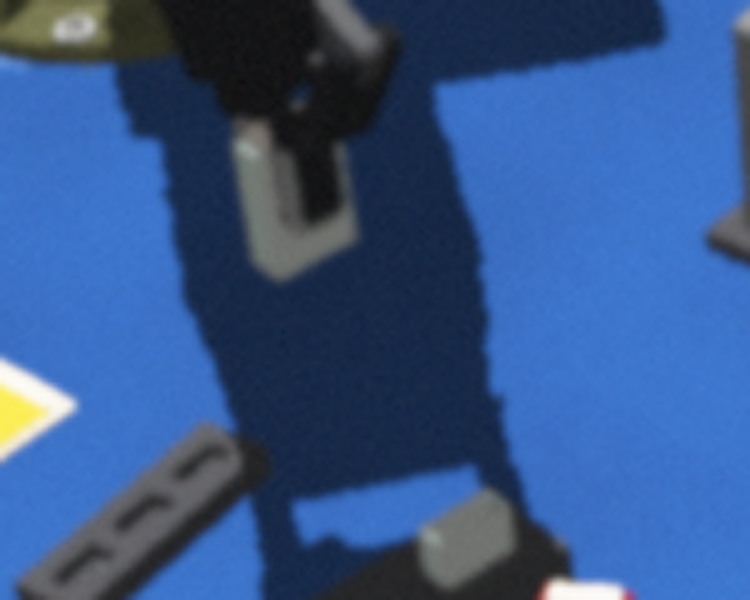

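The cell is held in the middle, upright and out of the rack; the short cell in view is undisturbed.

{"method": "step_arm", "body": {"commands": [[0,0,0,0.4,-0.08,0,255],[0,0,0,0.8,-0.15,0,255],[0,0,0,0.9,-0.18,0,255],[0,0,0,0.9,-0.18,0,255],[0,0,0,0.9,-0.18,0,255],[0,0,0,0.9,-0.18,0,255],[0,0,0,0.9,-0.18,0,255],[0,0,0,0.9,-0.18,0,255],[0,0,0,0.9,-0.18,0,255],[0,0,0,0.9,-0.18,0,255],[0,0,0,0.9,-0.18,0,255],[0,0,0,0.9,-0.18,0,255]]}}

```text
clock: 15.97
tcp_pos: [0.4877, 0.0804, 0.2172]
ee_rot: [-0.001, 0.691, 0.723, -0.001]
wrist_force: [0.9, -0.6, -0.7]
opening: 0.0154
```

{"method": "step_arm", "body": {"commands": [[0,0,0,0.9,-0.18,0,255],[0,0,0,0.9,-0.18,0,255],[0,0,0,0.9,-0.18,0,255],[0,0,0,0.6,-0.12,0,255],[0,0,0,0.28,-0.05,0,255],[0,0,-0.4,0,0,0,255],[0,0,-0.5,0,0,0,255],[0,0,-0.5,0,0,0,255],[0,0,-0.5,0,0,0,255],[0,0,-0.38,0,0,0,255],[0,0,0,0,0,0,255]]}}

```text
clock: 16.88
tcp_pos: [0.4626, 0.1846, 0.2176]
ee_rot: [-0.0, 0.621, 0.783, -0.001]
wrist_force: [-0.2, 0.2, 0.7]
opening: 0.0159
```

```bash
python3 -c "
from fit import *
to(.466,.185,.092,1.799)"
```

```text
t 16.8833 tcp [0.4626 0.1846 0.2176] psi 1.8004 open 0.015915329741535346 F [-0.2  0.2  0.7]
shift units [-0.01  0.12  4.19] turn units [-0.02  0.    0.02] q [ 0.31  0.2   1.68 -0.    1.26  0.08]
```

{"method": "step_arm", "body": {"commands": [[0,0,0,0,0.12,0.2,255],[0,0,0,0,0,0.5,255],[0,0,0,0,0,0.6,255],[0,0,0,0,0,0.6,255],[0,0,0,0,0,0.6,255],[0,0,0,0,0,0.6,255],[0,0,0,0,0,0.5,255],[0,0,0,0,0,0.4,255],[0,0,0,0,0,0.19,255],[0,0,0,0,0,0,255],[0,0,0,0,0,0,255],[0,0,0,0,0,0,255]]}}

```text
clock: 17.88
tcp_pos: [0.4668, 0.1859, 0.0933]
ee_rot: [0.0, 0.622, 0.783, 0.0]
wrist_force: [0.1, -0.1, -0.2]
opening: 0.0158
```

```bash
python3 -c "
from fit import *
to(.466,.185,.092,1.799)
p=np.load('phot.npy')
s=imaging.snapshot('scene')
f=cv2.resize(s['frame'][130:270,240:400],(800,700),interpolation=cv2.INTER_CUBIC)[:600]
# expected cell wireframe if perfectly placed (cell x along phot y)
c=T(p,[(a*.008,b*.017,z) for z in(.074,.126) for a,b in((1,1),(1,-1),(-1,-1),(-1,1))])
for u in (proj(s,c)-[239.6,129.6])*5: cv2.circle(f,tuple(int(v) for v in u.round()),2,(255,0,0),-1)
save('c9',f)"
```

```text
t 17.8833 tcp [0.4668 0.1859 0.0933] psi 1.7989 open 0.015776282220445845 F [ 0.1 -0.1 -0.2]
shift units [-0.02 -0.03  0.04] turn units [ 0.01 -0.   -0.  ] q [ 0.31  0.36  1.79 -0.    0.99  0.08]
```

View pics/c9.png

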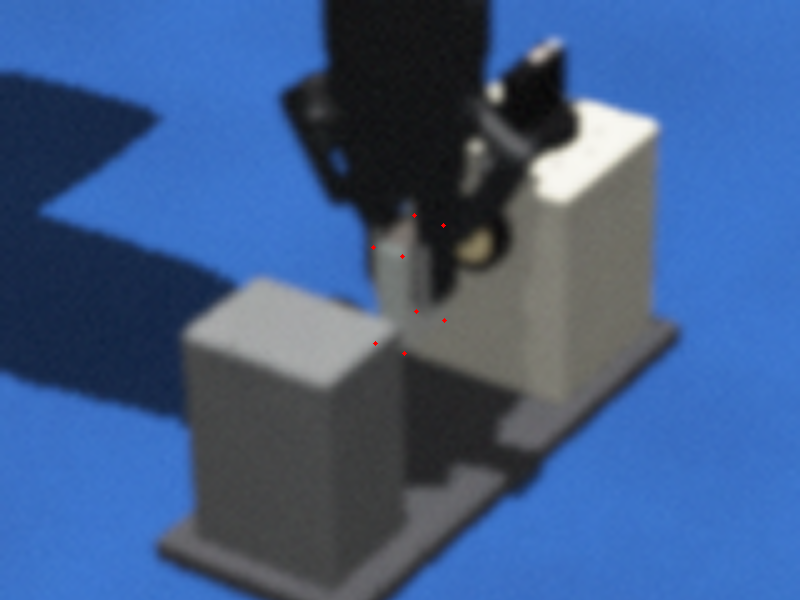

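{"method": "step_arm", "body": {"commands": [[0,0,0,-0.02,-0.04,0.03,255],[0,0,0,0,0,0,255],[0,0,0,0,0,0,255],[0,0,0,0,0,0,255]]}}

```text
clock: 18.27
tcp_pos: [0.4655, 0.1849, 0.092]
ee_rot: [0.0, 0.622, 0.783, 0.0]
wrist_force: [0.1, 0.4, -0.3]
opening: 0.0157
```

```bash
python3 -c "
from fit import *
to(.4655,.185,.092,1.799)
print(ctrl.hand_in())"
```

```text
t 18.2667 tcp [0.4655 0.1849 0.092 ] psi 1.7991 open 0.0157058846434117 F [ 0.1  0.4 -0.3]
shift units [ 0. -0. -0.] turn units [ 0. -0.  0.] q [ 0.3   0.36  1.8  -0.    0.98  0.08]
the job is handed in; nothing more can be done
None
```

I turned the knob from about 0.32 rad to the index line, lifted the tall cell out of the rack's middle slot by its frosted faces, and handed in at 18.3 s with the cell held in the gap. `hand_in` gives no verdict.

- **Knob:** the top picture taken after I let go shows the pointer on the index line, by eye within about 0.03 rad. I did not measure it again after that. It looked untouched in the last picture.
- **Cell:** at hand-in the finger opening was 15.7 mm and the wrist force about 0.5 N. The tool was within 0.1 mm of its target, which puts the cell centre about 100 mm above the bench, assuming the cell did not slip in the grip. The wireframe I drew for a correctly placed cell matched the scene picture to within about 1–2 px. The picture came before a last correction of about 1.4 mm, and nothing was viewed after that.
- **Disagreement:** the two cameras place the photometer about 3 mm apart along its x axis, at 0.4655 m (top) and 0.4686 m (scene). Gripping the knob pointed to the top camera's value, so I used that one. The sideways error should therefore be about 1–3 mm against the 6 mm limit.
- **Left alone:** I never went near the beaker or jar and did not check them afterwards. Of the short cells, only the one in view after the lift was seen, and it had not moved.

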